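Index the lid-printing turntable to its next hole

TASK

Index the small lid-printing turntable by one station: pull up the black spring plunger knob on the turntable's arm, turn the table counter-clockwise (seen from above) to the next hole in the index ring, and let the plunger snap fully down into that hole so that the table is locked. The next hole has been reset for this job and has to be found by feel; never push the table hard against the plunger, leave the other things on the bench where they are, and let go at the end.

Things in the scene. Friction and masses are not known exactly. Their poses are not given: they have to be found in the camera images.
- turn_axis (a point): The turning axis (vertical) at the height of the index ring's top face, 40 mm above the bench. The next hole in the ring has no measured position: it is in a dark steel shoe clamped anywhere from 0.60 to 1.05 rad counter-clockwise of the starting hole. Holes are 13 mm wide, deeper than the pin reaches; the ring is flat between them.
- index_base: The turntable's fixed round green base, 356 mm across; origin at its underside on the axis; its own axes are turned by its yaw. Starting hole: direction -0.5 rad in its frame. Above it turns an aluminium disc 244 mm across, top at 58 mm, with seven jar lids up to 70 mm. A print-pad head on a post, 180 mm tall, stands at direction 2.3 rad and hangs over the disc: keep out.
- knob (a point): Centre of the black plunger knob, an upright cylinder 28 mm across, 26 mm tall, its middle 101 mm above the bench when fully down, 150 mm from turn_axis, on an arm of the disc. A steel sleeve 22 mm across ends 4 mm below it; nothing else within 40 mm is taller than the sleeve. It slides straight up, spring-driven down with 6 N (down) to 10.5 N (up), and turns with the disc.
- index_pin: The plunger's steel pin, 10 mm across with a round end, below the knob and moving with it; origin at its tip, 71 mm below the middle of the knob, z up. It is hidden in the sleeve and the ring. It is not to be jammed: by hand pushes of 10 to 15 N at the knob are plenty.
- plunger (a joint): Height of the plunger in m: 0 fully down in a hole; at 0.010 the tip of its 10 mm round-ended pin is level with the ring's top, so 0.012 is clear; 0.018 is the upper stop. Let go between holes, the pin rests on the ring (about 0.010), slides along it as the disc turns, and drops 10 mm by itself when over a hole.
- stage (a joint): Angle of the disc in rad, 0 in the starting hole, positive counter-clockwise from above, end stops at -0.12 and 1.25. Only the plunger locks it. It turns stiffly (about 1.5 to 4 N at the knob) and stays where it is left. Once the pin has dropped into the next hole, the disc is stopped hard within about 3 mm of further travel at the knob.
- tub_near_mid (a point): A bystander, to be left alone: a white ink tub, 72 mm across, 85 mm tall; the point is at its middle.
- tub_right_mid (a point): A bystander, to be left alone: a white ink tub, 80 mm across, 95 mm tall; the point is at its middle.
- ink_can_mid (a point): A bystander, to be left alone: an ink can, 70 mm across, 90 mm tall; the point is at its middle.
- tape_roll_mid (a point): A bystander, to be left alone: a cardboard tape roll lying flat, 84 mm across, 24 mm tall; the point is at its middle.
- squeegee_mid (a point): A bystander, to be left alone: a printer's squeegee with wooden handle lying flat, about 60 x 180 x 35 mm; the point is at its middle.
- ink_knife_grip (a point): A bystander, to be left alone: a flat ink spatula about 200 mm long; the point is on its handle.

How it is judged:
On the way, in this order (a step that is already met when the one before it is completed fails the run):
1. the plunger is pulled clear of the starting hole (value of joint plunger above 0.0085 m and value of joint stage below 0.3 rad), for 0.05 s.
2. the table is turned on to the stretch of ring where the next hole lies (value of joint stage above 0.45 rad), for 0.05 s.
At the end, for the whole second after the job is handed in: The plunger is fully down (within 2 mm) in the next hole, the table between 0.55 and 1.10 rad counter-clockwise of where it began and at rest (value of joint plunger below 0.002 m and value of joint stage between 0.55 and 1.1 rad and velocity of joint stage between -0.02 and 0.02 rad/s); the robot touches nothing.
It fails at once if the plunger's pin is forced against a hole's wall or the ring with more than 30 N (contact force between index_pin and anything else above 30 N).
It fails at once if one of the other things on the bench is knocked away (over 30 mm) or tipped over (distance of any of tub_near_mid, tub_right_mid, ink_can_mid, tape_roll_mid, squeegee_mid, ink_knife_grip from where it was at the start of the episode above 0.03 m or angle between any of tub_near_mid, tub_right_mid, ink_can_mid, tape_roll_mid, squeegee_mid's own z axis and vertical above 0.5 rad).
It also fails if it takes over 56 s, if anything falls off the work surface, if the arm or the gripper's body presses on something with over 40 N, if the wrist force passes 120 N, or if a joint passes its speed limit or range.

ROBOT

A 6-joint arm with a two-finger parallel gripper is mounted at the origin on the work surface. World frame = base frame: x ahead of the robot, y to its left, z up, the work surface at z = 0. Lengths are in m, angles in rad, forces in N, time in s.
With the tool pointing down it reaches from about 0.225 to 0.875 m from the base axis. Payload 3.4 kg.
Tool frame: the origin (TCP) lies midway between the tips of the shut fingers; the grasp point (between the pads) lies 19 mm behind it; z points along the fingers, y is the line along which they close (so a half turn about z gives the same grasp; the last joint's range is limited). The gripper opens to 85 mm and grips with 20 to 120 N. Pads are 22 mm wide; open, the fingers measure 114 mm over their backs; the gripper's body (76 mm by 85 mm) begins 54 mm behind the grasp point. The pads swing forward as they close: fully open they stand 13 mm farther back than shut.
Start: joints at [1.016, 0.276, 1.505, -0, 1.361, -0.121], TCP at [0.242, 0.522, 0.231] pointing down, gripper open.
Joint ranges: [-2.89, 2.89], [-0.75, 2.08], [0.22, 2.7], [-1.18, 4.32], [0.11, 2.71], [-2.7, 2.7]. Speed limits (rad/s): [2.57, 2.57, 3.14, 3.14, 3.14, 3.14].

INTERFACE

Orientations are given as a unit quaternion [x, y, z, w].
In Python, from rig import arm gives the robot as it stands.
- The arm moves only by the shell command python3 -m creep 'ROWS'. ROWS is JSON, a list of rows, each a list of 7 numbers: the closure, from 0 (fully open) to 1 (shut), then the shift along the tool's x, y, z in cm, then the turn, a rotation vector about the tool's x, y, z in rad. In form: [[grip, dx, dy, dz, wx, wy, wz], ...]. A call has 1 to 5 rows; each row is the pose to reach, as a shift and turn from the pose commanded when the call began, along the tool's axes at that moment; what a row does not reach only later rows make up. A row lasts 1/10 s, in which the tool goes at most 50 mm and 8.59 degrees, less where a joint would pass 70% of its speed; a pose out of reach is approached as far as the arm can. A call with a gripper value outside its range is refused whole. The fingers move at their own pace and stop on an object; the grip force is fixed at half the most. Time passes only in rows, so rows that repeat a pose let the fingers close. It gives the time, the measured TCP pose, the force, the opening and the grip force at its end, in the units of the state.
- arm.state(): the state, without advancing time (a new reading comes with each control period).
- arm.snapshot(name): name is "side" or "top"; returns (picture, depth): 420x560x3 uint8, red, green, blue; 420x560 float32, m along the optical axis (not along the pixel's ray), 0 where there is no reading.
- arm.calibration(name): a dict with "mtx" (3x3 intrinsics, pixels), "D" ([k1, k2, p1, p2, k3] as OpenCV has them; the pictures are not rectified), "position" and "attitude" of the camera in the world. Camera axes: x right, y down, z forward; pixel columns grow to the right and rows downward; lengths in m; the calibration is good to about 2 mm. A picture is of the moment at which its call begins. calibration takes no time and is no camera call.
- arm.hand_in(): hands the job in; it is judged then, once.
The state is a dict: "time_s": time; "q": joint angles; "joint_vel": joint speeds; "tau": joint torques, N m; "tcp_pos": TCP position; "orientation": TCP orientation; "wrist_force": force on the tool from outside, world axes, zero at the start; "wrist_torque": the same for the moment, N m; "opening": finger opening in m; "grip_force": force on a finger pad.
Only numpy, scipy, OpenCV 4.12 (cv2) and the standard library are available. Lean on these libraries where they do the work, as an engineer would, in place of code of your own. Each camera call takes 0.05 s, during which the arm holds its last target. There are 200 camera calls.

## Working session

There is one attempt and no reset: what is moved stays moved. The work goes in short steps, Python scripts to look and compute and a shell command to move; the robot and the scene stay as the last step left them, time stands still between calls to the robot, and variables do not carry over. Pictures are saved under pics/ and viewed, at most 10 in all, crops included, and the job is handed in when it is done.

```bash
mkdir -p pics; ls; python3 - <<'E'
from rig import arm
import cv2,numpy as np
for n in("top","side"):
    p,d=arm.snapshot(n); cv2.imwrite(f"pics/{n}0.png",p[:,:,::-1]); np.savez(f"pics/{n}0.npz",p=p,d=d)
    print(arm.calibration(n))
print(arm.state())
E
```

```text
pics
{'mtx': array([[542.79633451,   0.        , 282.73746516],
       [  0.        , 542.79633451, 208.73689003],
       [  0.        ,   0.        ,   1.        ]]), 'D': array([0.01957183, 0.        , 0.        , 0.        , 0.        ]), 'position': array([ 0.3525389 , -0.01243737,  1.66117844]), 'attitude': array([ 0.71299606, -0.69920318,  0.0385898 , -0.03552972])}
{'mtx': array([[386.68537766,   0.        , 273.37975886],
       [  0.        , 386.68537766, 212.00369479],
       [  0.        ,   0.        ,   1.        ]]), 'D': array([-0.10619003,  0.        ,  0.        ,  0.        ,  0.        ]), 'position': array([ 0.10024823, -0.54113313,  0.77188309]), 'attitude': array([ 0.87618529, -0.30789259,  0.12089829, -0.3505497 ])}
{'time_s': 0.1, 'q': array([ 1.01598641e+00,  2.76522605e-01,  1.50602562e+00, -2.90754383e-05,
        1.36075795e+00, -1.21007164e-01]), 'joint_vel': array([ 0.0006003 , -0.00153544, -0.0030233 , -0.00015987,  0.0027107 ,
        0.00026913]), 'tau': array([ 2.94493191e-03, -4.17698014e+01, -2.46405405e+01, -2.52596183e-04,
        5.88083363e-03,  2.06350158e-06]), 'tcp_pos': array([0.24143768, 0.52130091, 0.23052386]), 'orientation': array([ 2.15201593e-01,  9.76569271e-01, -8.13025893e-04, -2.70617774e-04]), 'wrist_force': array([ 0.14321136, -0.02751232,  0.4253161 ]), 'wrist_torque': array([-0.03019744,  0.04092124, -0.01217122]), 'grip_force': 0.0, 'opening': 0.08524825360044513}
```

View pics/top0.png

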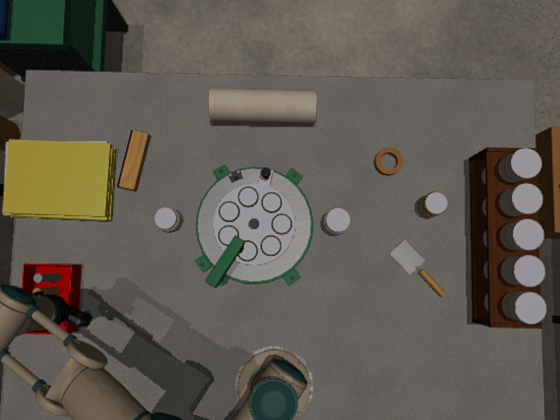

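View pics/side0.png

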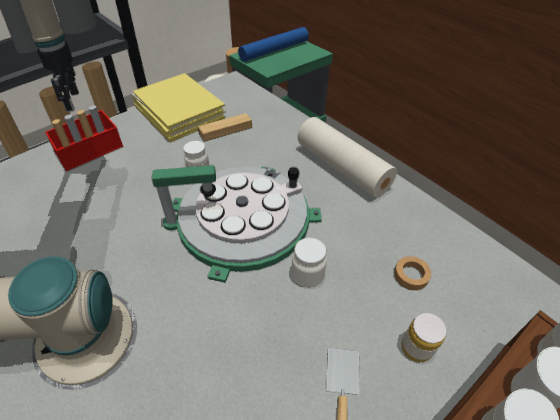

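The top view shows the axis near (254,224), the knob near (266,173), the shoe near (236,175) counter-clockwise of it, and the pad head at lower left (220,265). The side view shows the knob at (293,173). Next I'll measure these.

```bash
cat > h.py <<'E'
import numpy as np,cv2
from rig import arm
from scipy.spatial.transform import Rotation as R
def ray(n,uv):
    c=arm.calibration(n); q=cv2.undistortPoints(np.array([[uv]],float),c["mtx"],c["D"])[0,0]
    return np.array(c["position"]),R.from_quat(c["attitude"]).as_matrix(),np.array([q[0],q[1],1.])
def atz(n,uv,z):
    o,M,r=ray(n,uv); w=M@r; return o+w*(z-o[2])/w[2]
def atd(n,uv,d):
    o,M,r=ray(n,uv); return o+M@r*d
def cloud(n,d,box):
    u0,u1,v0,v1=box; uu,vv=np.meshgrid(np.arange(u0,u1),np.arange(v0,v1)); dd=d[v0:v1,u0:u1].ravel()
    c=arm.calibration(n); q=cv2.undistortPoints(np.c_[uu.ravel(),vv.ravel()].astype(float)[:,None],c["mtx"],c["D"])[:,0]
    P=np.c_[q,np.ones(len(q))]*dd[:,None]
    W=P@R.from_quat(c["attitude"]).as_matrix().T+c["position"]
    return W[dd>0],np.c_[uu.ravel(),vv.ravel()][dd>0]
E
python3 - <<'E'
from h import *
T=np.load("pics/top0.npz");S=np.load("pics/side0.npz")
print("axis z58",atz("top",(254,224),.06))
for n,D,box in(("top",T,(255,278,163,185)),("side",S,(283,304,163,192))):
    W,uv=cloud(n,D["d"],box); col=D["p"][uv[:,1],uv[:,0]].astype(int).max(1)
    k=(W[:,2]>.085)&(W[:,2]<.125)
    print(n,k.sum(),W[k].mean(0),W[k].min(0),W[k].max(0))
    k=(W[:,2]>.108); print("topface",k.sum(),W[k].mean(0),W[k].min(0),W[k].max(0))
# green base rim circle in top
p=T["p"][150:300,180:330]; hsv=cv2.cvtColor(p,cv2.COLOR_RGB2HSV)
W,uv=cloud("top",T["d"],(185,325,155,295)); 
k=(W[:,2]>.015)&(W[:,2]<.05); 
k2=(W[:,2]>.05)&(W[:,2]<.064); 
def fit(P):
    A=np.c_[2*P,np.ones(len(P))]; s=np.linalg.lstsq(A,(P**2).sum(1),rcond=None)[0]; return s[:2],np.sqrt(s[2]+s[:2]@s[:2])
hull=lambda P: cv2.convexHull(P[:,:2].astype(np.float32))[:,0]
kk=(W[:,2]>.032)&(W[:,2]<.05); print("base z",np.median(W[kk,2]))
print("ring",fit(hull(W[kk]))); 
for nm,uv0 in(("shoe",(236,175)),):print(nm,atz("top",uv0,.045))
big=cv2.resize(T["p"][150:300,180:330],None,fx=4,fy=4,interpolation=cv2.INTER_CUBIC); sb=cv2.resize(S["p"][150:270,150:340],(760,480),interpolation=cv2.INTER_CUBIC)
cv2.imwrite("pics/top0c.png",big[:,:,::-1]); cv2.imwrite("pics/side0c.png",sb[:,:,::-1])
E
```

```text
axis z58 [0.4740842  0.06632131 0.06      ]
top 87 [0.62125251 0.03550398 0.11126143] [0.60802922 0.02136987 0.09404912] [0.63706431 0.0505053  0.12023124]
topface 70 [0.62207452 0.03598317 0.11364957] [0.60895015 0.02393489 0.10808182] [0.6359366  0.04726479 0.12023124]
side 133 [0.62051054 0.03068246 0.10576374] [0.60928859 0.01939019 0.08721919] [0.63991798 0.04893327 0.11551763]
topface 69 [0.62325467 0.03308437 0.11234596] [0.60961009 0.02081759 0.10827015] [0.63991798 0.04893327 0.11551763]
base z 0.03948557442989831
ring (array([0.47623965, 0.06181991]), np.float64(0.17647657200435374))
shoe [0.62206689 0.12489764 0.045     ]
```

View pics/top0c.png

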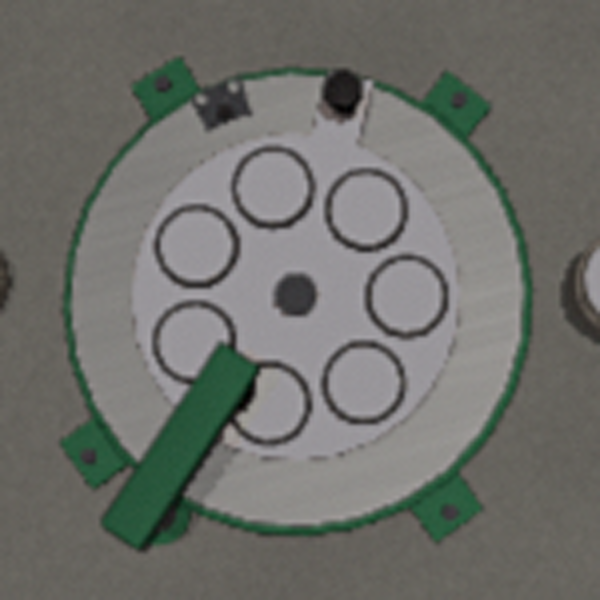

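View pics/side0c.png

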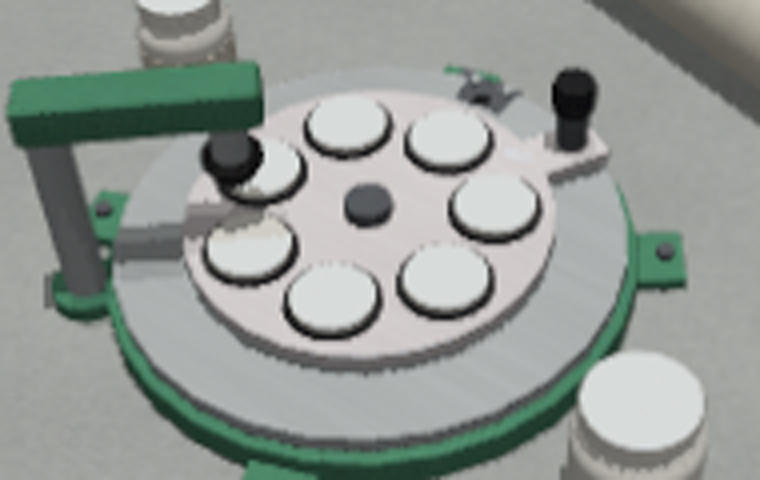

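```bash
cat >> h.py <<'E'
AX=np.array([.475,.064]); KN=np.array([.622,.0345]); 
def delta(th,z,p=None,extra=0):
    """cm/rad shift in tool axes to reach knob place at stage angle th, height z"""
    s=arm.state(); M=R.from_quat(s["orientation"])
    c,si=np.cos(th),np.sin(th); xy=AX+np.array([[c,-si],[si,c]])@(KN-AX) if p is None else p
    y=np.arctan2(*(KN-AX)[::-1])+np.pi/2+th
    Mt=R.from_matrix(np.c_[[np.sin(y),-np.cos(y),0],[np.cos(y),np.sin(y),0],[0,0,-1]])
    return np.round(np.r_[M.inv().apply(np.r_[xy,z]-s["tcp_pos"])*100,(M.inv()*Mt).as_rotvec()],3)
def st():
    s=arm.state(); print(s["time_s"],s["tcp_pos"].round(4),s["wrist_force"].round(2),s["wrist_torque"].round(2),round(s["opening"],4),round(s["grip_force"],1))
E
python3 - <<'E'
from h import *
print(delta(0,.2),delta(0,.087)); st()
T=np.load("pics/top0.npz")
# disc edge fit at z=.058 & base rim from depth steps
W,uv=cloud("top",T["d"],(185,325,155,295))
for lo,hi in((.05,.064),(.032,.046)):
    k=(W[:,2]>lo)&(W[:,2]<hi); P=W[k][:,:2]; 
    c=AX.copy()
    for r0 in (.122,.178):
        for i in range(3):
            a=np.arctan2(*(P-c).T[::-1]); r=np.hypot(*(P-c).T); E=[]
            for b in np.arange(-np.pi,np.pi,.12):
                m=(abs(a-b)<.06)&(r<r0+.012)
                if m.sum()>3 and abs(r[m].max()-r0)<.006: E.append(P[m][r[m].argmax()])
            if len(E)>8:
                E=np.array(E);A=np.c_[2*E,np.ones(len(E))];s=np.linalg.lstsq(A,(E**2).sum(1),rcond=None)[0];c=s[:2];print(lo,r0,len(E),c,np.sqrt(s[2]+c@c))
E
```

```text
Traceback (most recent call last):
  File "h.py", line 23, in delta
    Mt=R.from_matrix(np.c_[[np.sin(y),-np.cos(y),0],[np.cos(y),np.sin(y),0],[0,0,-1]])
  File "scipy/spatial/transform/_rotation.pyx", line 1143, in scipy.spatial.transform._rotation.Rotation.from_matrix
ValueError: Non-positive determinant (left-handed or null coordinate frame) in rotation matrix 0: [[ 0.9804522   0.19675741  0.        ]
 [-0.19675741  0.9804522   0.        ]
 [ 0.          0.         -1.        ]].
```

```bash
sed -i 's/\[np.sin(y),-np.cos(y),0\]/[-np.sin(y),np.cos(y),0]/' h.py
python3 - <<'E'
from h import *
print(delta(0,.2),delta(0,.087)); st()
T=np.load("pics/top0.npz")
W,uv=cloud("top",T["d"],(185,325,155,295))
for lo,hi,r0 in((.05,.064,.122),(.032,.046,.178)):
    k=(W[:,2]>lo)&(W[:,2]<hi); P=W[k][:,:2]; c=AX.copy()
    for i in range(3):
            a=np.arctan2(*(P-c).T[::-1]); r=np.hypot(*(P-c).T); E=[]
            for b in np.arange(-np.pi,np.pi,.12):
                m=(abs(a-b)<.06)&(r<r0+.012)
                if m.sum()>3 and abs(r[m].max()-r0)<.006: E.append(P[m][r[m].argmax()])
            if len(E)>8:
                E=np.array(E);A=np.c_[2*E,np.ones(len(E))];s=np.linalg.lstsq(A,(E**2).sum(1),rcond=None)[0];c=s[:2];
    print(r0,len(E),c,np.sqrt(s[2]+c@c))
E
```

```text
[-5.4993e+01 -2.8170e+01  3.0910e+00 -2.0000e-03 -0.0000e+00 -2.3600e-01] [-5.4995e+01 -2.8151e+01  1.4391e+01 -2.0000e-03 -0.0000e+00 -2.3600e-01]
0.1 [0.2414 0.5213 0.2305] [ 0.14 -0.03  0.43] [-0.03  0.04 -0.01] 0.0852 0.0
0.122 47 [0.47647252 0.0682648 ] 0.12101784704614216
0.178 20 [0.47600059 0.06578985] 0.17395685987735782
```

```bash
sed -i 's/^AX=.*/AX=np.array([.4755,.0655]); KN=np.array([.622,.0345])/' h.py
python3 -m creep '[[0,-5,-2.5,0,0,0,0],[0,-9,-4.6,0,0,0,0],[0,-13.5,-6.9,0,0,0,0],[0,-18,-9.2,0,0,0,0],[0,-22,-11.2,0,0,0,0]]'
python3 -m creep '[[0,-4.4,-2.2,0,0,0,0],[0,-8.8,-4.5,0,0,0,0],[0,-13.2,-6.8,0,0,0,0],[0,-17.5,-9,0,0,0,0],[0,-22,-11.2,0,0,0,0]]'
python3 -m creep '[[0,-4.4,-2.2,0,0,0,0],[0,-8.8,-4.5,0.5,0,0,0],[0,-11,-5.8,1,0,0,-0.1],[0,-11,-5.8,2,0,0,-0.236],[0,-11,-5.8,3,0,0,-0.236]]'
python3 -c "
from h import *
print(delta(0,.2),delta(0,.086));st()"
```

```text
time_s: 0.6
tcp_pos: [0.3949, 0.3258, 0.231]
orientation: [0.215, 0.977, -0.0, -0.0]
wrist_force: [0.3, 0.8, 0.6]
opening: 0.0854
grip_force: 0.0
time_s: 1.1
tcp_pos: [0.5473, 0.1319, 0.231]
orientation: [0.215, 0.977, 0.0, -0.0]
wrist_force: [-0.0, 0.4, -0.1]
opening: 0.0857
grip_force: 0.0
time_s: 1.6
tcp_pos: [0.6224, 0.0337, 0.2001]
orientation: [0.1, 0.995, 0.0, -0.001]
wrist_force: [-0.8, 1.1, 1.2]
opening: 0.0858
grip_force: 0.0
[ 0.051  0.069  0.01   0.    -0.001  0.009] [ 3.700e-02  6.900e-02  1.141e+01  0.000e+00 -1.000e-03  9.000e-03]
1.6 [0.6224 0.0337 0.2001] [-0.79  1.05  1.23] [0.   0.02 0.04] 0.0858 0.0
```

```bash

python3 -m creep '[[0,0,0.1,4,0,0,0],[0,0,0.1,8,0,0,0],[0,0,0.1,10,0,0,0],[0,0,0.1,11,0,0,0],[0,0,0.1,11.4,0,0,0]]'
python3 -m creep '[[0.3,0,0,0,0,0,0],[0.5,0,0,0,0,0,0],[0.57,0,0,0,0,0,0],[0.57,0,0,0,0,0,0],[0.57,0,0,0,0,0,0]]'
python3 - <<'E'
from h import *
st()
for n in("top","side"):
    p,d=arm.snapshot(n); np.savez(f"pics/{n}1.npz",p=p,d=d)
    b=p[130:230,200:340] if n=="top" else p[120:220,240:380]
    cv2.imwrite(f"pics/{n}1.png",cv2.resize(b,(560,400),interpolation=cv2.INTER_CUBIC)[:,:,::-1])
a=np.vstack([cv2.imread("pics/top1.png")[:300],cv2.imread("pics/side1.png")[:300]]);cv2.imwrite("pics/both1.png",a)
E
```

```text
time_s: 2.1
tcp_pos: [0.6216, 0.0364, 0.0862]
orientation: [0.099, 0.995, 0.0, -0.001]
wrist_force: [-0.2, -0.4, 0.1]
opening: 0.0855
grip_force: 0.0
time_s: 2.6
tcp_pos: [0.6227, 0.0357, 0.0879]
orientation: [0.099, 0.995, 0.0, 0.001]
wrist_force: [0.0, 0.3, -1.0]
opening: 0.0369
grip_force: 0.0
2.6 [0.6227 0.0357 0.0879] [ 0.01  0.33 -0.98] [-0.04  0.02  0.04] 0.0369 0.0
```

View pics/both1.png

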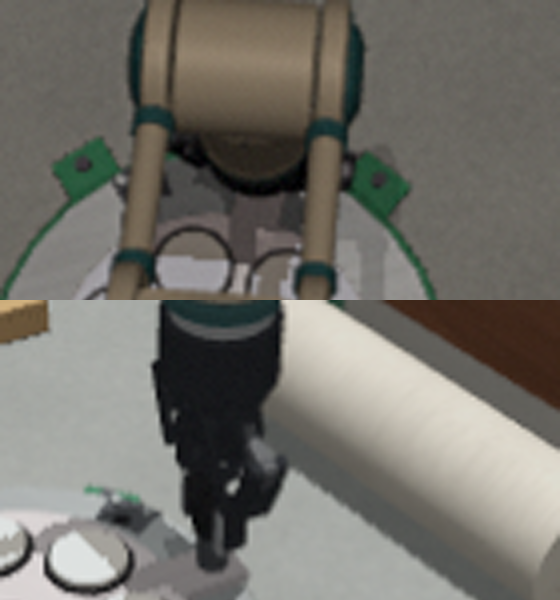

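The fingers straddle the knob, and the sleeve tip shows below them at (210,555). The wrist force is near zero. I'll close gradually and watch the lateral force.

```bash

python3 -m creep '[[0.60,0,0,0,0,0,0],[0.60,0,0,0,0,0,0]]'
python3 -m creep '[[0.63,0,0,0,0,0,0],[0.63,0,0,0,0,0,0]]'
python3 -m creep '[[0.65,0,0,0,0,0,0],[0.65,0,0,0,0,0,0]]'
```

```text
time_s: 2.9
tcp_pos: [0.6224, 0.0357, 0.0873]
orientation: [0.099, 0.995, 0.0, 0.0]
wrist_force: [0.5, -0.2, 0.0]
opening: 0.0343
grip_force: 0.0
time_s: 3.1
tcp_pos: [0.6224, 0.0358, 0.0873]
orientation: [0.099, 0.995, 0.0, -0.0]
wrist_force: [-0.9, -0.4, 0.6]
opening: 0.0317
grip_force: 0.0
time_s: 3.3
tcp_pos: [0.6224, 0.0358, 0.0872]
orientation: [0.099, 0.995, 0.0, -0.0]
wrist_force: [-0.5, -0.8, 0.3]
opening: 0.03
grip_force: 0.1
```

```bash

python3 -m creep '[[0.66,0,0,0,0,0,0],[0.665,0,0,0,0,0,0]]'
python3 -m creep '[[0.67,0,0,0,0,0,0],[0.68,0,0,0,0,0,0]]'
```

```text
time_s: 3.5
tcp_pos: [0.6225, 0.0361, 0.0873]
orientation: [0.099, 0.995, 0.0, 0.0]
wrist_force: [-0.4, 0.7, 0.2]
opening: 0.0285
grip_force: 0.7
time_s: 3.7
tcp_pos: [0.6225, 0.0361, 0.0874]
orientation: [0.099, 0.995, 0.0, 0.0]
wrist_force: [-0.7, 1.4, 0.3]
opening: 0.0273
grip_force: 11.3
```

```bash

python3 -m creep '[[0.75,0,0,0,0,0,0],[0.85,0,0,0,0,0,0]]'
python3 -m creep '[[0.85,0,0,-0.3,0,0,0],[0.85,0,0,-0.6,0,0,0],[0.85,0,0,-0.9,0,0,0],[0.85,0,0,-1.2,0,0,0],[0.85,0,0,-1.45,0,0,0]]'
python3 -m creep '[[0.85,0,0,0,0,0,0]]'
python3 -c "
from h import *
for t in(.1,.2,.3,.4,.5):print(t,delta(t,.1015))"
```

```text
time_s: 3.9
tcp_pos: [0.6225, 0.036, 0.0877]
orientation: [0.099, 0.995, 0.0, 0.0]
wrist_force: [-0.3, 2.2, 3.1]
opening: 0.0264
grip_force: 58.8
time_s: 4.4
tcp_pos: [0.6223, 0.0358, 0.1013]
orientation: [0.099, 0.995, 0.0, -0.0]
wrist_force: [3.4, 1.4, -10.6]
opening: 0.0264
grip_force: 59.5
time_s: 4.5
tcp_pos: [0.6223, 0.0358, 0.1016]
orientation: [0.099, 0.995, 0.0, -0.0]
wrist_force: [4.4, 1.7, -9.5]
opening: 0.0261
grip_force: 59.5
0.1 [ 0.064  1.363  0.014  0.    -0.    -0.089]
0.2 [ 0.272  2.845  0.015  0.    -0.    -0.189]
0.3 [ 0.627  4.299  0.015  0.    -0.    -0.289]
0.4 [ 1.125  5.711  0.015  0.    -0.    -0.389]
0.5 [ 1.762  7.065  0.016  0.    -0.    -0.489]
```

```bash
sed -i 's/KN=np.array.*/KN=np.array([.6223,.0358])/' h.py
python3 -m creep '[[0.85,0.02,0.75,0,0,0,-0.05],[0.85,0.075,1.5,0,0,0,-0.1],[0.85,0.17,2.24,0,0,0,-0.15],[0.85,0.3,2.98,0,0,0,-0.2]]'
python3 -c "
from h import *
st()
for t in(.2,.3,.4,.5):print(t,delta(t,.1015))"
```

```text
time_s: 4.9
tcp_pos: [0.626, 0.0648, 0.1016]
orientation: [-0.002, 1.0, -0.001, 0.001]
wrist_force: [4.3, -0.3, -10.4]
opening: 0.0259
grip_force: 59.7
4.9 [0.626  0.0648 0.1016] [  4.26  -0.33 -10.38] [ 0.06 -0.68 -0.25] 0.0259 59.7
0.2 [ 0.07   0.079  0.007 -0.002  0.001  0.003]
0.3 [ 1.400e-01  1.575e+00  5.000e-03 -2.000e-03  1.000e-03 -9.700e-02]
0.4 [ 3.590e-01  3.056e+00  2.000e-03 -2.000e-03  1.000e-03 -1.970e-01]
0.5 [ 7.240e-01  4.507e+00 -0.000e+00 -2.000e-03  1.000e-03 -2.970e-01]
```

```bash
cd .;
python3 -m creep '[[0.85,0.02,0.75,0,0,0,-0.05],[0.85,0.075,1.5,0,0,0,-0.1],[0.85,0.17,2.24,0,0,0,-0.15],[0.85,0.3,2.98,0,0,0,-0.2],[0.85,0.47,3.71,0,0,0,-0.25]]'
python3 -m creep '[[0.85,0,0.3,0,0,0,-0.02],[0.85,0,0.6,0,0,0,-0.04],[0.85,0,0.6,0,0,0,-0.04]]'
python3 -c "
from h import *
st();s=arm.state();print(np.arctan2(*(s['tcp_pos'][:2]-AX)[::-1])-np.arctan2(*(KN-AX)[::-1]),np.hypot(*(s['tcp_pos'][:2]-AX)))
for t in(.5,):print(t,delta(t,.1015))"
```

```text
time_s: 5.4
tcp_pos: [0.6222, 0.1021, 0.1019]
orientation: [-0.127, 0.992, -0.001, 0.002]
wrist_force: [6.8, 0.4, -9.5]
opening: 0.0259
grip_force: 59.7
time_s: 5.7
tcp_pos: [0.6206, 0.1085, 0.1019]
orientation: [-0.146, 0.989, -0.0, 0.002]
wrist_force: [5.8, 2.2, -11.3]
opening: 0.0259
grip_force: 59.7
5.7 [0.6206 0.1085 0.1019] [  5.8    2.17 -11.32] [ 0.42 -0.85  0.08] 0.0259 59.7
0.48785476662519556 0.15134945323323454
0.5 [ 0.158  0.183  0.041 -0.001  0.003 -0.007]
```

```bash
cd .;
python3 -m creep '[[0.85,0,0,0.2,0,0,0],[0.85,0,0,0.35,0,0,0],[0.64,0,0,0.35,0,0,0],[0.64,0,0,0.35,0,0,0],[0.64,0,0,0.35,0,0,0]]'
python3 -m creep '[[0.64,0,0,0.5,0,0,0],[0.64,0,0,0.5,0,0,0]]'
```

```text
time_s: 6.2
tcp_pos: [0.619, 0.1081, 0.0995]
orientation: [-0.146, 0.989, -0.0, 0.0]
wrist_force: [0.6, -0.5, -0.5]
opening: 0.0311
grip_force: 0.0
time_s: 6.4
tcp_pos: [0.6184, 0.1083, 0.093]
orientation: [-0.146, 0.989, -0.0, -0.001]
wrist_force: [0.4, 0.1, -0.9]
opening: 0.0307
grip_force: 0.0
```

```bash
python3 - <<'E'
from h import *
p,d=arm.snapshot("side"); 
cv2.imwrite("pics/s2.png",cv2.resize(p[110:230,200:360],(800,600),interpolation=cv2.INTER_CUBIC)[:,:,::-1]);print(delta(.5,.093))
E
```

```text
[-0.047  0.142  0.011  0.    -0.001 -0.008]
```

View pics/s2.png

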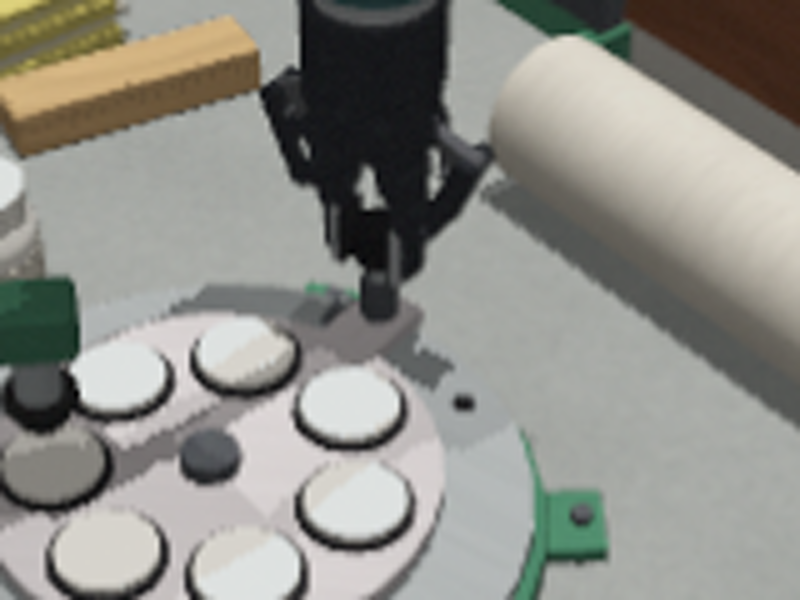

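The side view shows the knob caged between the fingers at (378,265), and the start hole uncovered at (464,402). Next I'll push in small steps, stopping if the force rises.

```bash
cat > chk.py <<'E'
from h import *
import sys
s=arm.state(); y=R.from_quat(s["orientation"]).apply([0,1,0]); d=s["tcp_pos"][:2]-AX
ft=-s["wrist_force"]@y
print("th %.3f r %.4f push %.1f F %s t %.1f"%(np.arctan2(*d[::-1])-np.arctan2(*(KN-AX)[::-1]),np.hypot(*d),ft,s["wrist_force"].round(1),s["time_s"]))
sys.exit(abs(ft)>float(sys.argv[1]))
E
python3 -m creep '[[0.64,0,0.15,0,0,0,-0.01],[0.64,0,0.3,0,0,0,-0.02],[0.64,0.02,0.45,0,0,0,-0.03]]' >/dev/null; python3 chk.py 7 &&
python3 -m creep '[[0.64,0,0.15,0,0,0,-0.01],[0.64,0,0.3,0,0,0,-0.02],[0.64,0.02,0.4,0,0,0,-0.027]]' >/dev/null; python3 chk.py 7 &&
python3 -m creep '[[0.64,0,0.1,0,0,0,-0.0067],[0.64,0,0.2,0,0,0,-0.0133]]' >/dev/null; python3 chk.py 7
```

```text
th 0.507 r 0.1495 push 6.9 F [ 2.  -6.7 -1.2] t 6.8
th 0.507 r 0.1495 push 6.9 F [ 2.  -6.7 -1.2] t 6.8
th 0.507 r 0.1495 push 6.9 F [ 2.  -6.7 -1.2] t 6.8False
False
False
```

```bash
sed -i 's/sys.exit(/sys.exit(int(/;s/1\]))$/1])))/' chk.py
python3 -m creep '[[0.64,0,0.1,0,0,0,-0.0067],[0.64,0,0.2,0,0,0,-0.0133]]' >/dev/null; python3 chk.py 8 &&
python3 -m creep '[[0.64,0,0.1,0,0,0,-0.0067],[0.64,0,0.2,0,0,0,-0.0133]]' >/dev/null; python3 chk.py 8 &&
python3 -m creep '[[0.64,0,0.1,0,0,0,-0.0067],[0.64,0,0.2,0,0,0,-0.0133]]' >/dev/null; python3 chk.py 8
```

```text
th 0.520 r 0.1495 push 5.6 F [ 0.8 -5.6 -1.5] t 7.0
th 0.533 r 0.1495 push 6.5 F [ 1.  -6.6 -0.7] t 7.2
th 0.548 r 0.1496 push 5.9 F [ 1.5 -5.8 -1.1] t 7.3
```

```bash

python3 -m creep '[[0.64,0,0.1,0,0,0,-0.0067],[0.64,0,0.2,0,0,0,-0.0133]]' >/dev/null; python3 chk.py 8.5 &&
python3 -m creep '[[0.64,0,0.05,0,0,0,-0.003],[0.64,0,0.1,0,0,0,-0.0067]]' >/dev/null && python3 chk.py 8.5 &&
python3 -m creep '[[0.64,0,0.05,0,0,0,-0.003],[0.64,0,0.1,0,0,0,-0.0067]]' >/dev/null && python3 chk.py 8.5 &&
python3 -m creep '[[0.64,0,0.05,0,0,0,-0.003],[0.64,0,0.1,0,0,0,-0.0067]]' >/dev/null && python3 chk.py 8.5 &&
python3 -m creep '[[0.64,0,0.05,0,0,0,-0.003],[0.64,0,0.1,0,0,0,-0.0067]]' >/dev/null && python3 chk.py 8.5 &&
python3 -m creep '[[0.64,0,0.05,0,0,0,-0.003],[0.64,0,0.1,0,0,0,-0.0067]]' >/dev/null && python3 chk.py 8.5 &&
python3 -m creep '[[0.64,0,0.05,0,0,0,-0.003],[0.64,0,0.1,0,0,0,-0.0067]]' >/dev/null && python3 chk.py 8.5 &&
python3 -m creep '[[0.64,0,0.05,0,0,0,-0.003],[0.64,0,0.1,0,0,0,-0.0067]]' >/dev/null && python3 chk.py 8.5 &&
python3 -m creep '[[0.64,0,0.05,0,0,0,-0.003],[0.64,0,0.1,0,0,0,-0.0067]]' >/dev/null && python3 chk.py 8.5
```

```text
th 0.560 r 0.1496 push 7.3 F [ 2.  -7.1 -1.1] t 7.5
th 0.567 r 0.1496 push 5.9 F [ 2.2 -5.5 -1.9] t 7.8
th 0.584 r 0.1498 push 1.1 F [ 1.4 -0.7 -0.9] t 8.0
th 0.599 r 0.1498 push -0.6 F [-0.6  0.4 -0.2] t 8.2
th 0.604 r 0.1498 push 0.8 F [ 0.9 -0.5 -0.2] t 8.3
th 0.609 r 0.1498 push 0.1 F [-0.  -0.1 -0.5] t 8.6
th 0.611 r 0.1497 push 2.9 F [ 1.3 -2.6 -1.9] t 8.8
th 0.619 r 0.1497 push 2.0 F [ 0.8 -1.8  0.3] t 8.9
th 0.627 r 0.1497 push 0.2 F [-0.6 -0.5  0.3] t 9.2
```

```bash
python3 - <<'E'
from h import *
st()
p,d=arm.snapshot("side"); 
cv2.imwrite("pics/s3.png",cv2.resize(p[130:220,220:340],(800,600),interpolation=cv2.INTER_CUBIC)[:,:,::-1])
E
```

```text
9.15 [0.6118 0.1276 0.0933] [-0.62 -0.53  0.27] [-0.29 -0.09  0.01] 0.0306 0.8
```

View pics/s3.png

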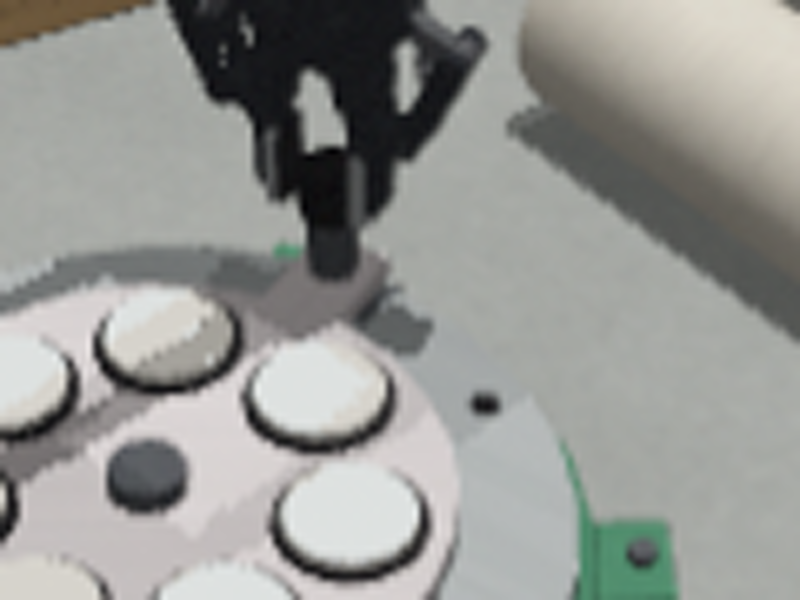

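The arm now sits over the shoe, with the knob top at about (325,155) in the crop and the visible stack shorter than before. I'll check the knob height with depth.

```bash
python3 - <<'E'
from h import *
p,d=arm.snapshot("side")
for v in range(150,176,2):
    print(v,[(int(p[v,u].max()),*(atd("side",(u,v),d[v,u])*1000).round().astype(int)) for u in (266,268,270)])
E
```

```text
150 [(172, np.int64(714), np.int64(270), np.int64(-4)), (170, np.int64(717), np.int64(264), np.int64(-2)), (173, np.int64(722), np.int64(260), np.int64(-1))]
152 [(146, np.int64(706), np.int64(260), np.int64(-2)), (19, np.int64(620), np.int64(137), np.int64(114)), (24, np.int64(625), np.int64(135), np.int64(112))]
154 [(20, np.int64(612), np.int64(135), np.int64(112)), (17, np.int64(616), np.int64(132), np.int64(112)), (18, np.int64(620), np.int64(128), np.int64(112))]
156 [(18, np.int64(604), np.int64(125), np.int64(115)), (17, np.int64(609), np.int64(123), np.int64(114)), (18, np.int64(613), np.int64(119), np.int64(114))]
158 [(14, np.int64(602), np.int64(124), np.int64(110)), (16, np.int64(605), np.int64(119), np.int64(111)), (15, np.int64(609), np.int64(115), np.int64(112))]
160 [(15, np.int64(604), np.int64(127), np.int64(100)), (16, np.int64(605), np.int64(118), np.int64(105)), (18, np.int64(610), np.int64(116), np.int64(104))]
162 [(17, np.int64(603), np.int64(125), np.int64(94)), (15, np.int64(604), np.int64(118), np.int64(98)), (14, np.int64(608), np.int64(113), np.int64(99)
[... 236 characters left out ...]
int64(121), np.int64(81)), (42, np.int64(609), np.int64(115), np.int64(83))]
168 [(39, np.int64(606), np.int64(130), np.int64(68)), (42, np.int64(607), np.int64(122), np.int64(73)), (40, np.int64(612), np.int64(119), np.int64(72))]
170 [(66, np.int64(606), np.int64(130), np.int64(60)), (38, np.int64(608), np.int64(123), np.int64(64)), (41, np.int64(613), np.int64(120), np.int64(63))]
172 [(119, np.int64(604), np.int64(127), np.int64(56)), (92, np.int64(607), np.int64(122), np.int64(57)), (91, np.int64(610), np.int64(117), np.int64(60))]
174 [(118, np.int64(599), np.int64(121), np.int64(55)), (121, np.int64(601), np.int64(115), np.int64(59)), (120, np.int64(608), np.int64(114), np.int64(55))]
```

The knob top measures 112–114 mm, which is the fully-down height of 114 mm (124 mm if raised), so the pin has dropped in. I'll let go and withdraw.

```bash

python3 -m creep '[[0.4,0,0,0,0,0,0],[0,0,0,0,0,0,0],[0,0,0,0,0,0,0],[0,0,0,0,0,0,0],[0,0,0,0,0,0,0]]'
python3 -m creep '[[0,0,0,-2,0,0,0],[0,0,0,-5,0,0,0],[0,0,0,-9,0,0,0],[0,0,0,-12,0,0,0],[0,0,0,-12,0,0,0]]'
python3 -m creep '[[0,-2,0,0,0,0,0],[0,-6,0,0,0,0,0],[0,-8,0,0,0,0,0],[0,-8,0,0,0,0,0]]'
python3 - <<'E'
from h import *
p,d=arm.snapshot("side"); W,uv=cloud("side",d,(245,300,130,190))
k=(W[:,2]>.09)&(W[:,2]<.14)&(np.hypot(W[:,0]-.611,W[:,1]-.125)<.03)
t=W[k];m=t[:,:2].mean(0);tt=t[t[:,2]>.107]; print(k.sum(),m,np.percentile(t[:,2],[80,90,100]),tt.mean(0), np.arctan2(*(tt.mean(0)[:2]-AX)[::-1])+.2)
cv2.imwrite("pics/s4.png",cv2.resize(p[100:260,130:345],(800,595),interpolation=cv2.INTER_CUBIC)[:,:,::-1])
E
```

```text
time_s: 9.75
tcp_pos: [0.6117, 0.1278, 0.0933]
orientation: [-0.213, 0.977, 0.0, 0.0]
wrist_force: [0.5, -0.4, 0.5]
opening: 0.0854
grip_force: 0.0
time_s: 10.25
tcp_pos: [0.6146, 0.128, 0.2187]
orientation: [-0.213, 0.977, -0.001, 0.005]
wrist_force: [0.3, -0.5, 0.6]
opening: 0.0855
grip_force: 0.0
time_s: 10.65
tcp_pos: [0.6861, 0.1619, 0.2112]
orientation: [-0.213, 0.977, 0.0, -0.0]
wrist_force: [-1.0, -0.3, 0.3]
opening: 0.0855
grip_force: 0.0
117 [0.61213334 0.12180863] [0.11333652 0.11423536 0.11566123] [0.61459856 0.12398047 0.11237867] 0.5979889465927898
```

View pics/s4.png

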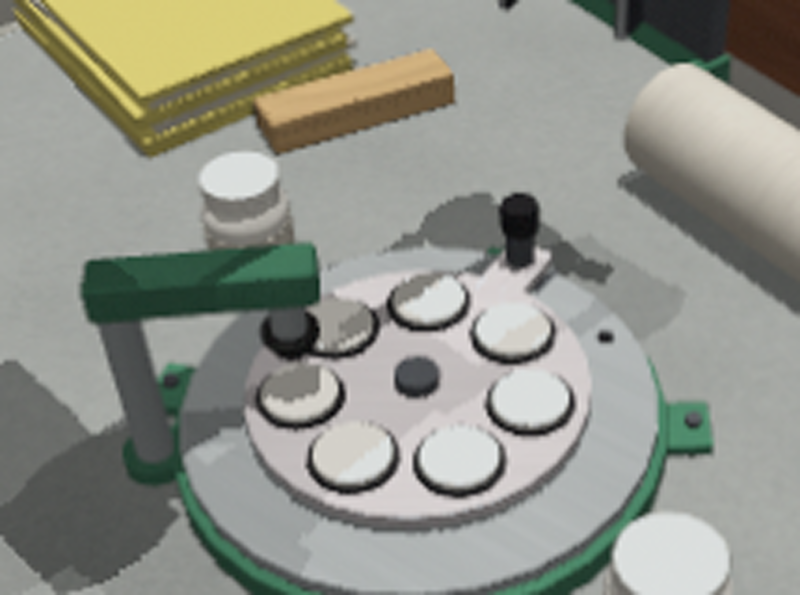

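The view shows the arm over the shoe with the knob at (519,215) and the gripper clear. The knob-top height (mean 112.4 mm) matches the one measured in the starting hole, and the stage reads about 0.60 rad. I'm handing in now.

```bash
python3 -c "
from rig import arm
print(arm.hand_in())"
```

```text
the job is handed in; nothing more can be done
None
```

The table is indexed one station to about 0.60 rad, the knob is back at its fully-down height (pin dropped into the next hole), the gripper is clear of it, and the job is handed in; the hand-in returned no verdict.

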